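# Set out the colour caps and hold the blue filter in the test lamp

### The arm

A 6-joint arm with a two-finger parallel gripper is mounted at the origin on the work surface. World frame = base frame: x ahead of the robot, y to its left, z up, the work surface at z = 0. Lengths are in mm, angles in rad, forces in N, time in s.
With the tool pointing down it reaches from about 250 to 725 mm from the base axis. Payload 9.7 kg.
Tool frame: the origin (TCP) lies at the very end of the fingers, on their centre line; the grasp point (between the pads) lies robot.hold_point_z behind it (robot.hold_point_z is the distance from the TCP to the grasp point, in mm); z points along the fingers, y is the line along which they close (so a half turn about z gives the same grasp; the last joint's range is limited). The gripper opens to 85 mm and grips with 20 to 120 N. Pads are 22 mm wide; open, the fingers measure 114 mm over their backs; the gripper's body (76 mm by 85 mm) begins 54 mm behind the grasp point. The pads swing forward as they close: fully open they stand 13 mm farther back than shut.
Start: joints at [-1.21, 0.087, 0.176, 1.66, 0, 1.571], TCP at [194.16, -514.586, 231.284] pointing down, gripper open.
Joint ranges: [-3.13, 3.13], [-0.85, 1.81], [-1.15, 1.24], [-2.2, 2.28], [-1.44, 1.52], [-3.14, 3.14]. Speed limits (rad/s): [2.22, 2.22, 2.57, 3.14, 3.14, 3.14].

### API

Orientations are given as a rotation vector (axis times angle).
In Python, from bench import robot, vision gives the robot as it stands. The module is installed in compiled form; this text tells all that it offers.
- The arm moves only by the shell command python3 -m creep 'ROWS' [OPENING] [FORCE]. ROWS is JSON, a list of rows, each an object of numbers: "tx", "ty", "tz": the shift along the world's x, y, z in cm; "twist": the turn about the world's z in rad. A call has 1 to 20 rows; each row is the pose to reach, as a shift and turn from the pose commanded when the call began; what a row does not reach only later rows make up. A row lasts 1/12 s, in which the tool goes at most 41.7 mm and 7.16 degrees, less where a joint would pass 70% of its speed; a pose out of reach is approached as far as the arm can. A call with a gripper value outside its range is refused whole. OPENING is the opening, from -1 (shut) to 1 (fully open), set as the call begins (- or left out, the last holds). The fingers move at their own pace and stop on an object; FORCE is the grip in N (left out, the last holds). Time passes only in rows, so rows that repeat a pose let the fingers close. It gives the time, the measured TCP pose, the force, the opening and the grip force at its end, in the units of the state.
- robot.get_obs(): the state, without advancing time (a new reading comes with each control period).
- vision.read_camera(name): name is "side" or "top"; returns a dict with "color" (400x640x3 uint8, blue, green, red), "intrinsics" (3x3 intrinsics, pixels), "distortion" ([k1, k2, p1, p2, k3] as OpenCV has them; the pictures are not rectified), "pose" (4x4, takes a point from camera to world coordinates). Camera axes: x right, y up, looking along -z (the intrinsics and any distortion apply to the point x, -y, -z); pixel columns grow to the right and rows downward; lengths in mm; the calibration is good to about 2 mm. A picture is of the moment at which its call begins. There is no depth.
- robot.job_done(): hands the job in; it is judged then, once.
The state is a dict: "clock": time; "joint_pos": joint angles; "qvel": joint speeds; "joint_torque": joint torques, N m; "position": TCP position; "orientation": TCP orientation; "ft_force": force on the tool from outside, world axes, zero at the start; "ft_torque": the same for the moment, N m; "finger_gap": finger opening in mm; "finger_force": force on a finger pad.
Only numpy, scipy, OpenCV 4.12 (cv2) and the standard library are available. Lean on these libraries where they do the work, as an engineer would, in place of code of your own. Each camera call takes 0.05 s, during which the arm holds its last target. There are 200 camera calls.

### The job

Get the colour-vision test ready: first complete the row in the grey tray in hue order by seating the teal cap in the empty pocket between blue and green and the yellow cap in the empty pocket between green and orange, and let go of them. Then take the blue filter by its handle out of the white stand, pass it down through the slot in the aluminium top plate of the cream lamp and keep holding it upright there, with its blue disc centred in height on the lamp's round window; it would sink too low if let go, so finish while still gripping it and do not let go. Leave the other filters, the caps already in the tray, the dropper bottle and the penlight where they are.

Things in the scene. Friction and masses are not known exactly. Their poses are not given: they have to be found in the camera images.
- teal_center (a point): Centre (12 mm above its underside) of the teal colour cap: an upright disc 30 mm in diameter and 24 mm tall, 20 g, black with a teal top (top 5 mm). It stands loose on the desk.
- yellow_center (a point): Centre (12 mm above its underside) of the yellow colour cap: an upright disc 30 mm in diameter and 24 mm tall, 20 g, black with a yellow top (top 5 mm). It stands loose on the desk.
- pocket_teal (a point): Centre of the floor of the empty round pocket between the blue and the green cap, where the teal cap belongs. Pocket: 34 mm in diameter, 5 mm deep, floor 4 mm above the desk. The point's axes are the tray's: y runs along the row towards the blue end, x across the row, away from the robot, z up.
- pocket_yellow (a point): Centre of the floor of the empty round pocket between the green and the orange cap, where the yellow cap belongs; same size and axes.
- tray: Fixed grey tray, 80 mm (x) by 205 mm (y) by 9 mm thick, with one row of five pockets 40 mm apart along its y axis: from +y to -y blue, teal (empty), green, yellow (empty), orange. Origin at the centre of its underside. Seated neighbour caps leave 10 mm gaps along the row, so a cap is best held across the row (fingers on its +x and -x sides).
- cap_teal: The same teal cap; origin at the centre of its underside.
- cap_yellow: The same yellow cap; origin at the centre of its underside.
- blue_center (a point): Centre of the blue cap, already seated in the tray; leave it.
- green_center (a point): Centre of the green cap, already seated in the tray; leave it.
- orange_center (a point): Centre of the orange cap, already seated in the tray; leave it.
- blue_grip (a point): Centre of the blue handle of the blue hand filter. The filter stands upright: a flat black blade 36 mm wide (its y), 6 mm thick (its x) and 85 mm long, with a handle block on top 24 mm wide (y), 12 mm thick (x) and 40 mm tall. This point is 105 mm above the blade's lower edge and 20 mm below the handle's top. About 60 g. Best gripped on the handle's two broad faces, across the 12 mm.
- blue_disc (a point): Centre of the blue filter's coloured disc (30 mm in diameter, in the blade): 85 mm straight below the handle centre, 20 mm above the blade's lower edge. Axes as the filter's: x through the blade, y across its width, z up to the handle.
- blue_filter: The same blue filter; origin at the centre of the blade's lower edge, axes as above.
- stand: Fixed white stand, 46 mm (x) by 165 mm (y) by 45 mm high, with three slots in a row along its y axis, 50 mm apart, each 8 mm by 38 mm and 37 mm deep; the three filters (red, blue, green in any order) stand in them, blade lower edge 8 mm above the desk, handle tops 133 mm above the desk. Origin at the centre of its underside.
- red_grip (a point): The red hand filter, same shape and size as the blue one, standing in the same white stand; leave it there. This point is the centre of its red handle.
- green_grip (a point): The green hand filter, same shape and size as the blue one, standing in the same white stand; leave it there. This point is the centre of its green handle.
- slot (a point): Centre of the mouth of the slot in the aluminium top plate of the cream test lamp, 130 mm above the desk. The slot is 8 mm (this point's x) by 38 mm (its y), 2 mm more than the blade, with a 3 mm bevel round the mouth; it goes straight down through a 10 mm thick top plate into a hollow 60 mm deep in x. z up. The lamp is a fixed box 120 mm wide (y); from the slot it reaches 35 mm to its front (-x, with the window) and 105 mm to its back (+x).
- window (a point): Centre of the lamp's round front window, taken in the plane of the slot: straight below the slot's centre, 45 mm below the lamp's top face, 85 mm above the desk. Same axes as the slot. The blue disc's centre is to be held here; the handle's centre is then 40 mm above the top face. If let go there, the filter drops 20 mm, until its handle rests on the lamp.
- dropper_center (a point): Centre of the small white dropper bottle with a blue cap, 26 mm in diameter and 55 mm tall, standing on the desk; leave it.
- penlight_center (a point): Centre of the aluminium penlight, 127 mm long, lying on the desk; leave it.

How it is judged (in metres and radians):
On the way, in this order (a step that is already met when the one before it is completed fails the run):
1. the teal and the yellow cap are seated upright in their own pockets and released (horizontal distance between teal_center and pocket_teal below 0.005 m and z of teal_center in the frame of pocket_teal between 0.009 and 0.0145 m and angle between each of teal_center, yellow_center's own z axis and vertical below 0.1 rad and horizontal distance between yellow_center and pocket_yellow below 0.005 m and z of yellow_center in the frame of pocket_yellow between 0.009 and 0.0145 m and contact force between the fingers and cap_teal below 0.05 N and contact force between the fingers and cap_yellow below 0.05 N), for 0.2 s.
2. the blue filter is held through the lamp's slot with its disc at the window (x of blue_disc in the frame of window between -0.007 and 0.007 m and y of blue_disc in the frame of window between -0.006 and 0.006 m and z of blue_disc in the frame of window between -0.007 and 0.007 m and angle between blue_disc's own z axis and vertical below 0.1 rad and contact force between the fingers and blue_filter above 1 N and linear speed of blue_filter below 0.02 m/s), for 0.2 s.
At the end, for the whole second after the job is handed in: Teal and yellow caps released and flat on their own pocket floors (within 5 mm, tilt under 0.1 rad). Blue filter still, upright (0.1 rad), gripped by the fingers (over 1 N) through the slot, disc centre at the window centre within 7 mm in height and thickness, 6 mm sideways (all of step 1 and all of step 2); the arm keeps its last pose, push and grip.
It fails at once if a red or green filter is pulled up or knocked out of place (20 mm) (distance of any of red_grip, green_grip from where it was at the start of the episode above 0.02 m).
It fails at once if a cap already in the tray is displaced (15 mm) (distance of any of blue_center, green_center, orange_center from where it was at the start of the episode above 0.015 m).
It fails at once if the dropper bottle or the penlight is moved (20 mm) (distance of any of dropper_center, penlight_center from where it was at the start of the episode above 0.02 m).
It also fails if it takes over 72 s, if anything falls off the work surface, if the arm or the gripper's body presses on something with over 40 N, if the wrist force passes 120 N, or if a joint passes its speed limit or range.

## Working session

There is one attempt and no reset: what is moved stays moved. The work goes in short steps, Python scripts to look and compute and a shell command to move; the robot and the scene stay as the last step left them, time stands still between calls to the robot, and variables do not carry over. Pictures are saved under pics/ and viewed, at most 10 in all, crops included, and the job is handed in when it is done.

```bash
mkdir -p pics; python3 - <<'E'
from bench import robot, vision
import cv2,numpy as np,pickle
print(robot.get_obs(), robot.hold_point_z)
for n in ("side","top"):
    c=vision.read_camera(n); cv2.imwrite(f"pics/{n}0.png",c["color"]); pickle.dump(c,open(f"{n}0.pkl","wb"))
    print(n,np.round(c["intrinsics"],1).tolist(),np.round(c["distortion"],4),np.round(c["pose"],3).tolist())
E
```

```text
{'clock': 0.0, 'joint_pos': array([-1.21003867e+00,  8.74327305e-02,  1.75127533e-01,  1.65980560e+00,
       -2.23377878e-05,  1.57078347e+00]), 'qvel': array([-1.26569050e-03,  9.72428910e-05, -1.19019346e-03, -1.15589918e-03,
       -1.14173863e-04, -8.96418125e-04]), 'joint_torque': array([-2.25265967e-04, -5.20381773e+01,  4.64811873e+01,  1.60020887e-02,
        4.16513842e-05,  3.33622729e-06]), 'position': array([ 194.05153701, -514.37781713,  230.59472023]), 'orientation': array([-3.08935095e+00, -5.63397455e-01,  4.04764225e-04]), 'ft_force': array([-0.3087258 , -0.28996418, -0.07840537]), 'ft_torque': array([-0.0076979 ,  0.00955896,  0.03759544]), 'finger_force': 0.0, 'finger_gap': 85.24488125599977} 18.700000000000003
side [[434.9, 0.0, 324.2], [0.0, 434.9, 206.9], [0.0, 0.0, 1.0]] [0.0348 0.     0.     0.     0.    ] [[0.947, 0.21, -0.245, 330.132], [-0.322, 0.596, -0.735, -828.081], [-0.008, 0.775, 0.632, 740.083], [0.0, 0.0, 0.0, 1.0]]
top [[373.3, 0.0, 317.9], [0.0, 373.3, 200.0], [0.0, 0.0, 1.0]] [-0.0029  0.      0.      0.      0.    ] [[0.002, 0.993, -0.114, 463.333], [-1.0, -0.0, -0.021, -76.871], [-0.021, 0.114, 0.993, 956.535], [0.0, 0.0, 0.0, 1.0]]
```

View pics/top0.png

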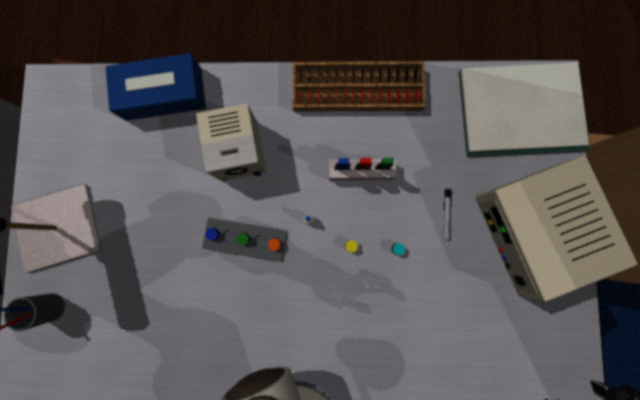

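View pics/side0.png

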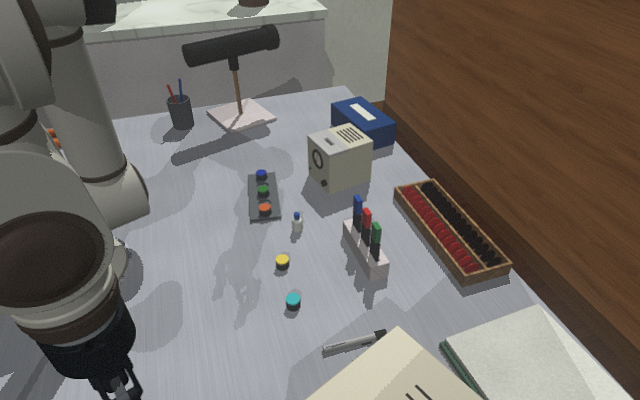

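The top view shows the blue, green and orange caps at about (212,233), (243,239) and (274,245), yellow at (352,246) and teal at (399,249). The filter handles (blue leftmost) are around (343..387,162), the lamp slot is near (229,152), and the dropper is at (307,218). The side view shows the same objects, with the blue handle at (358,207) and the lamp window at (317,158).

```bash
cat > h.py <<'E'
import cv2,numpy as np
def und(c,uv):
    return cv2.undistortPoints(np.array(uv,float).reshape(-1,1,2),c["intrinsics"],c["distortion"]).reshape(-1,2)
def onz(c,uv,z):
    n=und(c,uv); d=np.c_[n[:,0],-n[:,1],-np.ones(len(n))]@c["pose"][:3,:3].T; o=c["pose"][:3,3]
    return o+d*((z-o[2])/d[:,2])[:,None]
def proj(c,P):
    q=(np.atleast_2d(P)-c["pose"][:3,3])@c["pose"][:3,:3]
    return cv2.projectPoints(q*[1,-1,-1],np.zeros(3),np.zeros(3),c["intrinsics"],c["distortion"])[0].reshape(-1,2)
def blob(c,box,hue,smin=110,vmin=40):
    x0,y0,x1,y1=box; h=cv2.cvtColor(c["color"],cv2.COLOR_BGR2HSV)[y0:y1,x0:x1].astype(int)
    m=(h[...,1]>smin)&(h[...,2]>vmin)&(abs((h[...,0]-hue+90)%180-90)<12)
    n,l,s,ce=cv2.connectedComponentsWithStats(m.astype(np.uint8)); 
    if n<2: return None
    k=1+s[1:,4].argmax(); return ce[k]+[x0,y0],s[k,4],s[k,2:4]
E
python3 - <<'E'
from h import *
import pickle
T=pickle.load(open("top0.pkl","rb"));S=pickle.load(open("side0.pkl","rb"))
hsv=lambda c,u,v:cv2.cvtColor(c["color"],cv2.COLOR_BGR2HSV)[v,u]
D={"blue":((212,233),(261,174),33-5+0),"green":((243,239),(263,189),28),"orange":((274,245),(265,208),28),"yellow":((352,246),(282,260),24),"teal":((399,249),(293,299),24)}
for k,(t,s,z) in D.items():
    for n,c,p in(("top",T,t),("side",S,s)):
        h=hsv(c,*p); b=blob(c,(p[0]-14,p[1]-14,p[0]+14,p[1]+14),int(h[0]))
        print(k,n,h,b,np.round(onz(c,[b[0]],z),1) if b else "")
for k,t in {"B":(343,161),"R":(365,161),"G":(386,161)}.items():
    h=hsv(T,*t);b=blob(T,(t[0]-10,t[1]-10,t[0]+10,t[1]+10),int(h[0])); print(k,h,b,onz(T,[b[0]],133) if b else "")
a=cv2.resize(T["color"][95:190,190:270],None,fx=5,fy=5,interpolation=cv2.INTER_CUBIC)
b=cv2.resize(T["color"][140:190,320:405],None,fx=4.6,fy=4.6,interpolation=cv2.INTER_CUBIC)
b=cv2.copyMakeBorder(b,0,475-b.shape[0],0,0,cv2.BORDER_CONSTANT)
cv2.imwrite("pics/c1.png",np.clip(np.hstack([a,b])*1.5,0,255).astype(np.uint8)); print(a.shape,b.shape)
a=cv2.resize(S["color"][110:280,290:400],None,fx=3.5,fy=3.5,interpolation=cv2.INTER_CUBIC)
b=cv2.resize(T["color"][210:265,195:295],None,fx=4,fy=4,interpolation=cv2.INTER_CUBIC)
b=cv2.copyMakeBorder(b,0,595-b.shape[0],0,0,cv2.BORDER_CONSTANT)
cv2.imwrite("pics/c2.png",np.clip(np.hstack([a,b])*1.3,0,255).astype(np.uint8))
E
```

```text
blue top [115 217 114] (array([211.14925373, 233.64179104]), np.int32(134), array([13, 13], dtype=int32)) [[485.8 208.7  28. ]]
blue side [115 153 143] (array([260.7, 172.4]), np.int32(50), array([10,  6], dtype=int32)) [[484.8 210.3  28. ]]
green top [ 59 203  79] (array([242.52136752, 238.58974359]), np.int32(117), array([12, 12], dtype=int32)) [[473.6 129.8  28. ]]
green side [ 60 111 122] (array([262.45945946, 188.18918919]), np.int32(37), array([10,  5], dtype=int32)) [[473.  134.1  28. ]]
orange top [ 11 248 149] (array([274.14189189, 244.        ]), np.int32(148), array([14, 13], dtype=int32)) [[460.5  50.8  28. ]]
orange side [  9 163 193] (array([264.13157895, 206.72368421]), np.int32(76), array([11,  8], dtype=int32)) [[459.5  53.6  28. ]]
yellow top [ 27 230 160] (array([351.27777778, 245.86507937]), np.int32(126), array([13, 13], dtype=int32)) [[ 456.3 -140.2   24. ]]
yellow side [ 26 142 218] (array([281.46601942, 259.32038835]), np.int32(103), array([12, 10], dtype=int32)) [[ 455.5 -140.5   24. ]]
teal top [ 90 235 126] (array([398.45736434, 248.79069767]), np.int32(129), array([14, 13], dtype=int32)) [[ 449.3 -256.4   24. ]]
teal side [ 90 146 178] (array([292.4379562 , 298.66423358]), np.int32(137), array([14, 12], dtype=int32)) [[ 449. -257.   24.]]
B [110 225 110] (array([343.42028986, 161.11594203]), np.int32(69), array([11,  7], dtype=int32)) [[ 645.88492368 -116.75167999  133.        ]]
R [  1 231 140] (array([365.0952381 , 161.16666667]), np.int32(84), array([13,  8], dtype=int32)) [[ 645.64496379 -165.29134623  133.        ]]
G [ 68 188  80] (array([387.32727273, 160.4       ]), np.int32(55), array([11,  6], dtype=int32)) [[ 647.26952973 -214.99588575  133.        ]]
(475, 400, 3) (475, 391, 3)
```

View pics/c1.png

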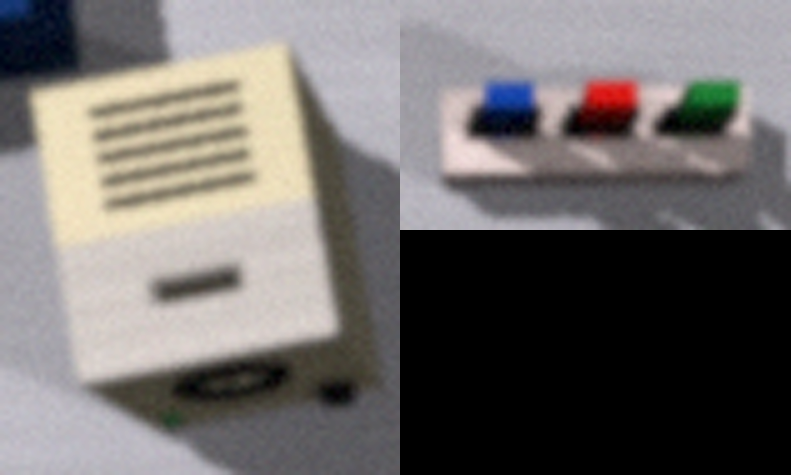

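View pics/c2.png

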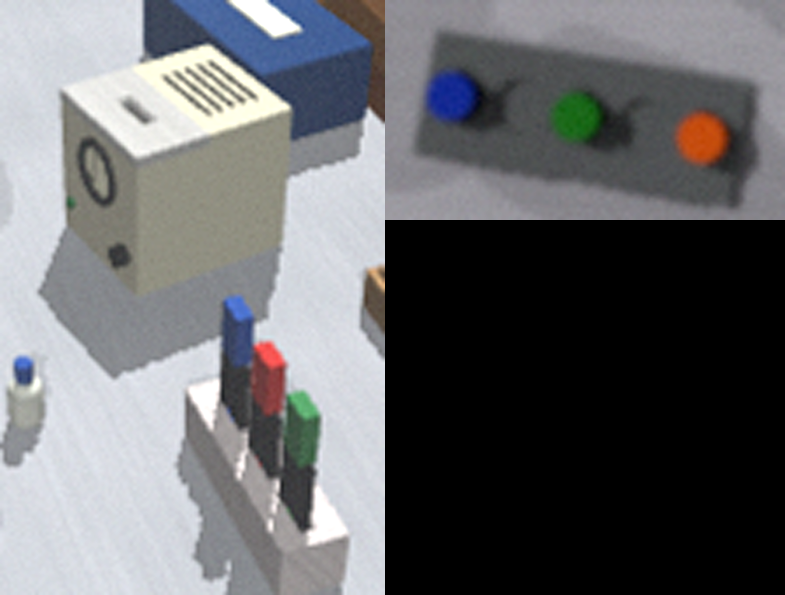

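```bash
python3 - <<'E'
from h import *
import pickle
from scipy.optimize import minimize,least_squares
T=pickle.load(open("top0.pkl","rb"));S=pickle.load(open("side0.pkl","rb"))
def mask(c,hue,box):
    x0,y0,x1,y1=box;h=cv2.cvtColor(cv2.GaussianBlur(c["color"],(3,3),0),cv2.COLOR_BGR2HSV).astype(int)
    m=(h[...,1]>90)&(h[...,2]>30)&(abs((h[...,0]-hue+90)%180-90)<14); o=np.zeros(m.shape,bool);o[y0:y1,x0:x1]=m[y0:y1,x0:x1]
    n,l,s,_=cv2.connectedComponentsWithStats(o.astype(np.uint8));return (l==1+s[1:,4].argmax())
M={0:(mask(T,112,(330,150,357,180)),mask(S,110,(345,190,368,225))),1:(mask(T,1,(352,150,380,180)),mask(S,1,(355,200,375,240))),2:(mask(T,66,(374,150,402,180)),mask(S,66,(365,215,385,250)))}
print([(m.sum(),k.sum()) for m,k in M.values()])
K=8
def box(p,i):
    x,y,a=p; R=np.array([[np.cos(a),-np.sin(a)],[np.sin(a),np.cos(a)]])
    q=np.array([[sx*6,sy*12+(1-i)*50] for sx in(-1,1) for sy in(-1,1)])@R.T+[x,y]
    return np.vstack([np.c_[q,[z]*4] for z in(93,133)])
def cost(p,cams=(0,1)):
    e=0
    for i in M:
        for j in cams:
            c=(T,S)[j]; m=M[i][j]; v,u=np.nonzero(m); u0,v0,u1,v1=u.min()-6,v.min()-6,u.max()+7,v.max()+7
            h=cv2.convexHull(((proj(c,box(p,i))-[u0,v0]+.5)*K).astype(np.float32)).round().astype(np.int32)
            r=np.zeros(((v1-v0)*K,(u1-u0)*K),np.uint8);cv2.fillPoly(r,[h],1);r=cv2.resize(r.astype(np.float32),None,fx=1/K,fy=1/K,interpolation=cv2.INTER_AREA)
            e+=abs(r-m[v0:v1,u0:u1]).sum()/m.sum()
    return e
for cams in((0,),(1,),(0,1)):
    r=min((minimize(cost,[x,-166,0.],(cams,),method="Nelder-Mead",options=dict(initial_simplex=[[x,-166,0],[x+6,-166,0],[x,-160,0],[x,-166,.1]])) for x in(644,650,656)),key=lambda r:r.fun)
    print(cams,np.round(r.x,3),r.fun)
# lamp
f=lambda l,s,o:(np.array(l,float)+.5)/s-.5+o
tp=f([(82,383),(338,332),(287,43),(32,90)],5,[190,95]); sp=f([(134,158),(62,93),(207,46),(291,104)],3.5,[290,110])
L=np.array([[-35,60],[-35,-60],[105,-60],[105,60]])
def lam(p,l):
    a=p[2];return np.c_[np.array(l)@np.array([[np.cos(a),np.sin(a)],[-np.sin(a),np.cos(a)]])+p[:2],[130]*len(l)]
rt=lambda p:(proj(T,lam(p,L))-tp).ravel()
rs=lambda p:(proj(S,lam(p,L[[1,0,3,2]]))-sp).ravel()
p0=[650,165,-.15]
for fn in(rt,rs,lambda p:np.r_[rt(p),rs(p)]):
    r=least_squares(fn,p0);print(np.round(r.x,3),np.round(r.fun,1))
print("slot top",onz(T,f([(197,284)],5,[190,95]),130),"side",onz(S,f([(137,110)],3.5,[290,110]),130))
print("slot ends",onz(T,f([(153,293),(241,276)],5,[190,95]),130))
E
```

```text
[(np.int64(78), np.int64(127)), (np.int64(106), np.int64(153)), (np.int64(61), np.int64(36))]
(0,) [ 6.5005e+02 -1.6707e+02 -2.0000e-03] 1.2022032654040464
(1,) [ 6.47963e+02 -1.66810e+02 -1.50000e-02] 2.938722876781946
(0, 1) [ 6.48822e+02 -1.66891e+02 -1.50000e-02] 4.23223359450838
[6.69766e+02 1.42950e+02 1.95000e-01] [-0.5  0.1  0.3  0.1  0.1 -0.4  0.1  0.2]
[6.68924e+02 1.46535e+02 2.05000e-01] [ 0.8  0.2 -0.8 -1.1 -0.1 -0.4  0.   1.2]
[6.69110e+02 1.43646e+02 1.98000e-01] [-0.7  0.5  0.1  0.3 -0.4 -0.2 -0.4  0.5  1.1  0.7 -0.4 -0.7  0.6  0.1
  0.5  1.8]
slot top [[669.76519547 142.95721176 130.        ]] side [[670.13188007 146.82631607 130.        ]]
slot ends [[665.64769275 162.96724134 130.        ]
 [673.41803386 122.93413001 130.        ]]
```

```bash
python3 -m creep '[{"tx":12,"ty":12,"tz":-4,"twist":0.5},{"tx":25.5,"ty":25.8,"tz":-10,"twist":1.051},{"tx":25.5,"ty":25.8,"tz":-10,"twist":1.051},{"tx":25.5,"ty":25.8,"tz":-10,"twist":1.051},{"tx":25.5,"ty":25.8,"tz":-14,"twist":1.051},{"tx":25.5,"ty":25.8,"tz":-14,"twist":1.051},{"tx":25.5,"ty":25.8,"tz":-14,"twist":1.051},{"tx":25.5,"ty":25.8,"tz":-14,"twist":1.051},{"tx":25.5,"ty":25.8,"tz":-16,"twist":1.051},{"tx":25.5,"ty":25.8,"tz":-16,"twist":1.051},{"tx":25.5,"ty":25.8,"tz":-16,"twist":1.051},{"tx":25.5,"ty":25.8,"tz":-16,"twist":1.051},{"tx":25.5,"ty":25.8,"tz":-16,"twist":1.051},{"tx":25.5,"ty":25.8,"tz":-16,"twist":1.051}]' 1 25
```

```text
clock: 1.27
position: [449.1, -257.6, 72.4]
orientation: [2.391, 2.036, 0.001]
ft_force: [-0.3, 0.3, -0.2]
finger_gap: 85.3
finger_force: 0.0
```

```bash
python3 -m creep '[{"tz":-2},{"tz":-4},{"tz":-5.5},{"tz":-6.5},{"tz":-6.5},{"tz":-6.5},{"tz":-6.5}]' && python3 -m creep '[{},{},{},{},{},{},{},{},{},{}]' -1 25
```

```text
validation failed for argument at $[0]...
```

```bash
python3 -c "
from bench import robot
o=robot.get_obs();print(o['clock'],o['position'])"; python3 -m creep '[{"tx":0,"ty":0,"tz":-2,"twist":0},{"tx":0,"ty":0,"tz":-4,"twist":0},{"tx":0,"ty":0,"tz":-5.5,"twist":0},{"tx":0,"ty":0,"tz":-6.5,"twist":0},{"tx":0,"ty":0,"tz":-6.5,"twist":0},{"tx":0,"ty":0,"tz":-6.5,"twist":0},{"tx":0,"ty":0,"tz":-6.5,"twist":0}]'
```

```text
1.2667 [ 449.10379978 -257.5788942    72.40186739]
clock: 1.85
position: [449.6, -257.3, 7.6]
orientation: [2.39, 2.036, 0.001]
ft_force: [1.0, 0.0, 0.6]
finger_gap: 85.4
finger_force: 0.0
```

```bash
python3 -m creep '[{"tx":0,"ty":0,"tz":0,"twist":0},{"tx":0,"ty":0,"tz":0,"twist":0},{"tx":0,"ty":0,"tz":0,"twist":0},{"tx":0,"ty":0,"tz":0,"twist":0},{"tx":0,"ty":0,"tz":0,"twist":0},{"tx":0,"ty":0,"tz":0,"twist":0},{"tx":0,"ty":0,"tz":0,"twist":0},{"tx":0,"ty":0,"tz":0,"twist":0},{"tx":0,"ty":0,"tz":0,"twist":0},{"tx":0,"ty":0,"tz":0,"twist":0}]' -1 25
```

```text
clock: 2.68
position: [449.4, -256.6, 6.7]
orientation: [2.39, 2.038, 0.0]
ft_force: [-1.3, -0.4, 5.3]
finger_gap: 28.8
finger_force: 24.8
```

```bash
python3 -m creep '[{"tx":0,"ty":0,"tz":2,"twist":0},{"tx":0,"ty":0,"tz":6,"twist":0},{"tx":0,"ty":2,"tz":10,"twist":0},{"tx":0.3,"ty":6,"tz":10,"twist":0},{"tx":0.6,"ty":10,"tz":10,"twist":0},{"tx":0.9,"ty":14,"tz":10,"twist":0},{"tx":1.2,"ty":18,"tz":10,"twist":0},{"tx":1.5,"ty":22,"tz":10,"twist":0},{"tx":1.8,"ty":26,"tz":10,"twist":0},{"tx":2.2,"ty":30,"tz":10,"twist":0},{"tx":2.5,"ty":34,"tz":10,"twist":0},{"tx":2.8,"ty":38,"tz":10,"twist":0},{"tx":3.0,"ty":41,"tz":8,"twist":0},{"tx":3.05,"ty":42.7,"tz":5,"twist":0},{"tx":3.05,"ty":42.7,"tz":4,"twist":0},{"tx":3.05,"ty":42.7,"tz":4,"twist":0},{"tx":3.05,"ty":42.7,"tz":4,"twist":0},{"tx":3.05,"ty":42.7,"tz":4,"twist":0}]'
python3 - <<'E'
from bench import vision
import pickle,cv2,numpy as np
T=vision.read_camera("top");S=vision.read_camera("side");pickle.dump((T,S),open("p1.pkl","wb"))
a=cv2.resize(T["color"][200:270,180:300],None,fx=4,fy=4,interpolation=cv2.INTER_CUBIC)
b=cv2.resize(S["color"][130:250,230:310],None,fx=4,fy=4,interpolation=cv2.INTER_CUBIC)
a=cv2.copyMakeBorder(a,0,200,0,0,cv2.BORDER_CONSTANT)
cv2.imwrite("pics/p1.png",np.clip(np.hstack([a,b])*1.3,0,255).astype(np.uint8))
E
```

```text
clock: 4.18
position: [480.3, 169.8, 47.5]
orientation: [2.392, 2.036, 0.002]
ft_force: [0.1, -0.7, 0.1]
finger_gap: 28.8
finger_force: 24.9
```

View pics/p1.png

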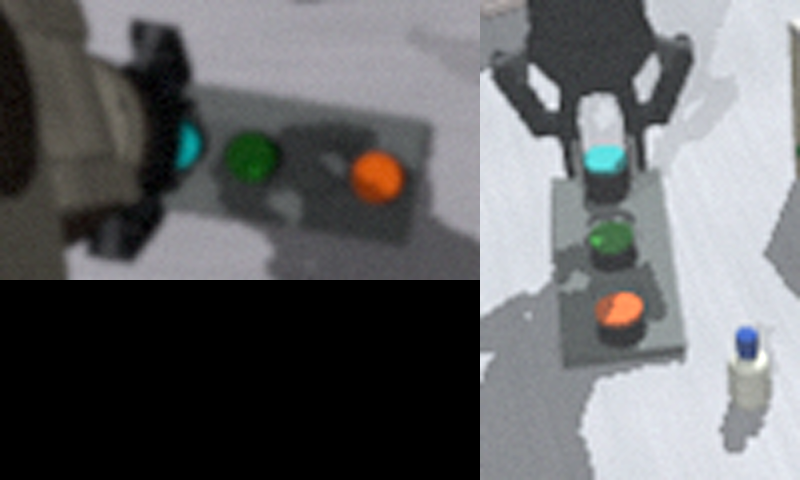

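The teal cap hangs upright between the fingers: crop (605,160) in the side view, with the green cap at (612,240) and orange at (620,308). Next I measure it against its neighbours in the side camera.

```bash
python3 - <<'E'
from h import *
import pickle
T,S=pickle.load(open("p1.pkl","rb"));T0=pickle.load(open("top0.pkl","rb"));S0=pickle.load(open("side0.pkl","rb"))
def m(c,p,hue,z,s,r=12):
    b=blob(c,(p[0]-r,p[1]-r,p[0]+r,p[1]+r),hue,s,40)
    return b[0].round(2),b[1],b[2],onz(c,[b[0]],z)[0].round(1)
for s in(70,90):
    print("teal held",m(S,(261,169),90,64-2,s))
    for k,p,h in(("blue",(261,174),115),("green",(263,189),60),("orange",(265,208),10)): print(k,m(S0,p,h,28-2,s),end=" ")
    print("green/orange now",m(S,(263,189),60,26,s),m(S,(265,207),10,26,s))
    print("teal0",m(S0,(293,299),90,22,s),"yel0",m(S0,(282,260),27,22,s))
print("T", [m(T0,p,h,28,90) for p,h in(((212,233),115),((243,239),60),((274,245),11))])
print("edge top teal",onz(T,[((204+.5)/4-.5+180,(145+.5)/4-.5+200)],64))
E
```

```text
teal held (array([260.96, 169.68]), np.int32(74), array([11,  8], dtype=int32), array([481. , 173.5,  62. ]))
blue (array([260.58, 172.18]), np.int32(60), array([10,  7], dtype=int32), array([485.2, 214.4,  26. ])) green (array([262.46, 188.66]), np.int32(65), array([10,  8], dtype=int32), array([472.9, 134.6,  26. ])) orange (array([264.3 , 206.89]), np.int32(90), array([12,  9], dtype=int32), array([460.1,  55.2,  26. ])) green/orange now (array([262.27, 188.89]), np.int32(63), array([11,  7], dtype=int32), array([472.2, 133.8,  26. ])) (array([264.44, 207.05]), np.int32(93), array([12,  9], dtype=int32), array([460.3,  54.4,  26. ]))
teal0 (array([292.64, 298.88]), np.int32(156), array([14, 13], dtype=int32), array([ 449.5, -256.1,   22. ])) yel0 (array([281.82, 259.22]), np.int32(120), array([13, 12], dtype=int32), array([ 456.7, -138.5,   22. ]))
teal held (array([260.81, 169.89]), np.int32(64), array([11,  7], dtype=int32), array([480.3, 172.6,  62. ]))
blue (array([260.65, 172.48]), np.int32(52), array([10,  6], dtype=int32), array([485. , 212.9,  26. ])) green (array([262.57,
[... 293 characters left out ...]
133.6,  26. ])) (array([264.47, 207.03]), np.int32(88), array([12,  9], dtype=int32), array([460.4,  54.5,  26. ]))
teal0 (array([292.52, 298.88]), np.int32(146), array([14, 13], dtype=int32), array([ 449.3, -256. ,   22. ])) yel0 (array([281.74, 259.15]), np.int32(115), array([13, 11], dtype=int32), array([ 456.6, -138.2,   22. ]))
T [(array([211.06, 233.7 ]), np.int32(143), array([13, 14], dtype=int32), array([485.6, 208.9,  28. ])), (array([242.31, 238.78]), np.int32(124), array([13, 13], dtype=int32), array([473.2, 130.3,  28. ])), (array([274.04, 244.16]), np.int32(158), array([15, 15], dtype=int32), array([460.1,  51. ,  28. ]))]
edge top teal [[479.65063603 150.53174072  64.        ]]
```

```bash
python3 -m creep '[{"tx":-0.05,"ty":0.03,"tz":-1,"twist":0},{"tx":-0.05,"ty":0.03,"tz":-2,"twist":0},{"tx":-0.05,"ty":0.03,"tz":-2.6,"twist":0},{"tx":-0.05,"ty":0.03,"tz":-2.9,"twist":0},{"tx":-0.05,"ty":0.03,"tz":-3.2,"twist":0},{"tx":-0.05,"ty":0.03,"tz":-3.4,"twist":0},{"tx":-0.05,"ty":0.03,"tz":-3.5,"twist":0},{"tx":-0.05,"ty":0.03,"tz":-3.55,"twist":0},{"tx":-0.05,"ty":0.03,"tz":-3.55,"twist":0},{"tx":-0.05,"ty":0.03,"tz":-3.55,"twist":0},{"tx":-0.05,"ty":0.03,"tz":-3.55,"twist":0},{"tx":-0.05,"ty":0.03,"tz":-3.55,"twist":0}]'
```

```text
clock: 5.28
position: [479.3, 170.8, 11.0]
orientation: [2.391, 2.038, 0.0]
ft_force: [-0.9, 0.6, 0.5]
finger_gap: 28.9
finger_force: 24.9
```

```bash
python3 -m creep '[{"tx":0,"ty":0,"tz":-0.03,"twist":0},{"tx":0,"ty":0,"tz":-0.03,"twist":0},{"tx":0,"ty":0,"tz":0,"twist":0},{"tx":0,"ty":0,"tz":0,"twist":0},{"tx":0,"ty":0,"tz":0.5,"twist":0},{"tx":0,"ty":0,"tz":2,"twist":0},{"tx":0,"ty":0,"tz":5,"twist":0},{"tx":0,"ty":0,"tz":8.5,"twist":0},{"tx":-0.4,"ty":-5,"tz":10,"twist":0},{"tx":-0.8,"ty":-10,"tz":10,"twist":0},{"tx":-1.2,"ty":-15,"tz":10,"twist":0},{"tx":-1.6,"ty":-20,"tz":10,"twist":0},{"tx":-2,"ty":-24,"tz":10,"twist":0},{"tx":-2.3,"ty":-28,"tz":10,"twist":0},{"tx":-2.3,"ty":-31.1,"tz":8,"twist":0},{"tx":-2.3,"ty":-31.1,"tz":6,"twist":0},{"tx":-2.3,"ty":-31.1,"tz":5,"twist":0},{"tx":-2.3,"ty":-31.1,"tz":5,"twist":0},{"tx":-2.3,"ty":-31.1,"tz":5,"twist":0}]' 0.2
python3 - <<'E'
from bench import vision
import pickle
from h import *
T=vision.read_camera("top");S=vision.read_camera("side")
print(blob(T,(210,220,245,255),90,90),onz(T,[blob(T,(210,220,245,255),90,90)[0]],28)); b=blob(S,(245,165,280,200),90,70);print(b,onz(S,[b[0]],26))
E
```

```text
clock: 6.87
position: [455.8, -139.9, 60.9]
orientation: [-2.39, -2.037, 0.0]
ft_force: [-0.1, 0.1, 0.6]
finger_gap: 51.2
finger_force: 0.0
(array([226.50322581, 235.98064516]), np.int32(155), array([14, 13], dtype=int32)) [[480.02889723 170.01483136  28.        ]]Traceback (most recent call last):
  File "<stdin>", line 5, in <module>
TypeError: 'NoneType' object is not subscriptable
```

```bash
python3 -m creep '[{"tx":0,"ty":0.05,"tz":-2,"twist":0},{"tx":0,"ty":0.05,"tz":-4,"twist":0},{"tx":0,"ty":0.05,"tz":-5,"twist":0},{"tx":0,"ty":0.05,"tz":-5.45,"twist":0},{"tx":0,"ty":0.05,"tz":-5.45,"twist":0},{"tx":0,"ty":0.05,"tz":-5.45,"twist":0},{"tx":0,"ty":0.05,"tz":-5.45,"twist":0}]'
python3 -m creep '[{"tx":0,"ty":0,"tz":0,"twist":0},{"tx":0,"ty":0,"tz":0,"twist":0},{"tx":0,"ty":0,"tz":0,"twist":0},{"tx":0,"ty":0,"tz":0,"twist":0},{"tx":0,"ty":0,"tz":0,"twist":0},{"tx":0,"ty":0,"tz":0,"twist":0},{"tx":0,"ty":0,"tz":0,"twist":0}]' -1
```

```text
clock: 7.55
position: [456.9, -139.8, 7.5]
orientation: [2.39, 2.037, 0.001]
ft_force: [-0.1, -0.9, -0.2]
finger_gap: 51.1
finger_force: 0.0
clock: 8.13
position: [456.7, -140.0, 7.2]
orientation: [2.39, 2.037, 0.001]
ft_force: [-1.2, 0.3, 5.8]
finger_gap: 28.5
finger_force: 24.5
```

```bash
python3 -m creep '[{"tx":0,"ty":0,"tz":2,"twist":0},{"tx":0,"ty":0,"tz":6,"twist":0},{"tx":0,"ty":2,"tz":10,"twist":0},{"tx":0.2,"ty":6,"tz":10,"twist":0},{"tx":0.4,"ty":10,"tz":10,"twist":0},{"tx":0.6,"ty":14,"tz":10,"twist":0},{"tx":0.8,"ty":18,"tz":10,"twist":0},{"tx":1,"ty":21,"tz":8,"twist":0},{"tx":1.05,"ty":23.12,"tz":6,"twist":0},{"tx":1.05,"ty":23.12,"tz":4,"twist":0},{"tx":1.05,"ty":23.12,"tz":4,"twist":0},{"tx":1.05,"ty":23.12,"tz":4,"twist":0},{"tx":1.05,"ty":23.12,"tz":4,"twist":0},{"tx":1.05,"ty":23.12,"tz":4,"twist":0}]'
python3 - <<'E'
from bench import vision
from h import *
S=vision.read_camera("side");p=proj(S,[466.7,91,62])[0].astype(int);print(p)
b=blob(S,(p[0]-12,p[1]-12,p[0]+12,p[1]+12),27,70);print(b,onz(S,[b[0]],62))
E
```

```text
clock: 9.3
position: [467.5, 90.9, 47.8]
orientation: [2.391, 2.036, 0.003]
ft_force: [-0.1, 0.1, -0.7]
finger_gap: 28.7
finger_force: 24.9
[262 187]
(array([262.61797753, 186.84269663]), np.int32(89), array([12,  9], dtype=int32)) [[467.83564488  93.78207675  62.        ]]
```

```bash
python3 -m creep '[{"tx":-0.05,"ty":0.04,"tz":-1,"twist":0},{"tx":-0.05,"ty":0.04,"tz":-2,"twist":0},{"tx":-0.05,"ty":0.04,"tz":-2.6,"twist":0},{"tx":-0.05,"ty":0.04,"tz":-2.9,"twist":0},{"tx":-0.05,"ty":0.04,"tz":-3.2,"twist":0},{"tx":-0.05,"ty":0.04,"tz":-3.4,"twist":0},{"tx":-0.05,"ty":0.04,"tz":-3.5,"twist":0},{"tx":-0.05,"ty":0.04,"tz":-3.55,"twist":0},{"tx":-0.05,"ty":0.04,"tz":-3.55,"twist":0},{"tx":-0.05,"ty":0.04,"tz":-3.55,"twist":0},{"tx":-0.05,"ty":0.04,"tz":-3.55,"twist":0},{"tx":-0.05,"ty":0.04,"tz":-3.55,"twist":0}]'
```

```text
clock: 10.35
position: [466.3, 91.9, 11.2]
orientation: [2.391, 2.038, 0.001]
ft_force: [-2.2, 0.2, 5.0]
finger_gap: 28.8
finger_force: 25.3
```

```bash
python3 -m creep '[{"tx":0,"ty":0,"tz":-0.02,"twist":0},{"tx":0,"ty":0,"tz":-0.02,"twist":0},{"tx":0,"ty":0,"tz":0,"twist":0},{"tx":0,"ty":0,"tz":0,"twist":0},{"tx":0,"ty":0,"tz":0.5,"twist":0},{"tx":0,"ty":0,"tz":2,"twist":0},{"tx":0,"ty":0,"tz":5,"twist":0},{"tx":0,"ty":0,"tz":9,"twist":0},{"tx":2,"ty":-2,"tz":12,"twist":0},{"tx":4,"ty":-5,"tz":14,"twist":0.05},{"tx":6.5,"ty":-8,"tz":16,"twist":0.1},{"tx":9,"ty":-11,"tz":16,"twist":0.155},{"tx":12,"ty":-14,"tz":16,"twist":0.155},{"tx":15,"ty":-17,"tz":16,"twist":0.155},{"tx":18.36,"ty":-20.84,"tz":16,"twist":0.155},{"tx":18.36,"ty":-20.84,"tz":16,"twist":0.155},{"tx":18.36,"ty":-20.84,"tz":16,"twist":0.155},{"tx":18.36,"ty":-20.84,"tz":16,"twist":0.155}]' 0.1
python3 - <<'E'
from bench import vision
from h import *
T=vision.read_camera("top");S=vision.read_camera("side")
for n,h,p in(("teal",90,(479.5,170,28)),("yellow",27,(466.7,91,28))):
  for c,z,s in((T,28,90),(S,26,70)):
    q=proj(c,p)[0].astype(int);b=blob(c,(q[0]-12,q[1]-12,q[0]+12,q[1]+12),h,s);print(n,b,b and onz(c,[b[0]],z))
a=cv2.resize(T["color"][130:260,200:400],None,fx=2,fy=2,interpolation=cv2.INTER_CUBIC);b=cv2.resize(S["color"][110:290,230:400],None,fx=2.3,fy=2.3,interpolation=cv2.INTER_CUBIC)
a=cv2.copyMakeBorder(a,0,b.shape[0]-a.shape[0],0,0,cv2.BORDER_CONSTANT)
cv2.imwrite("pics/f1.png",np.clip(np.hstack([a,b])*1.3,0,255).astype(np.uint8))
E
```

```text
clock: 11.85
position: [649.7, -117.0, 170.2]
orientation: [-2.226, -2.215, 0.001]
ft_force: [0.1, 0.7, 0.7]
finger_gap: 46.9
finger_force: 0.0
teal (array([226.38157895, 235.96052632]), np.int32(152), array([14, 13], dtype=int32)) [[480.07823529 170.32093769  28.        ]]
teal (array([261.5       , 180.32894737]), np.int32(76), array([12,  8], dtype=int32)) [[478.91786863 173.99218615  26.        ]]
yellow (array([257.88271605, 241.45061728]), np.int32(162), array([15, 14], dtype=int32)) [[466.65259196  91.31492277  28.        ]]
yellow (array([263.39772727, 197.54545455]), np.int32(88), array([12, 10], dtype=int32)) [[466.5965126   94.84525944  26.        ]]
```

View pics/f1.png

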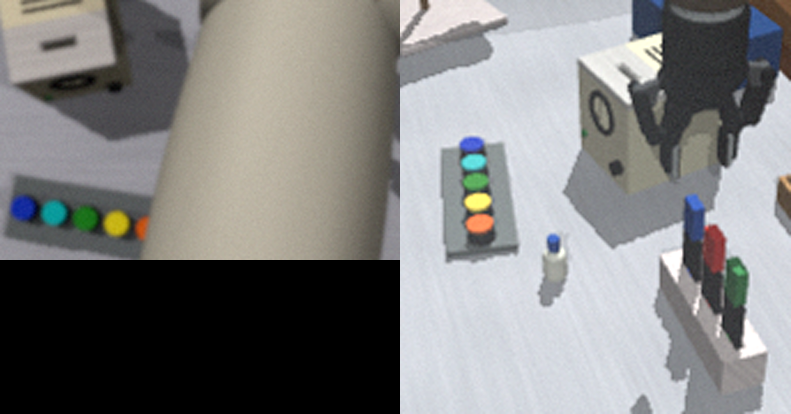

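Both caps are seated in order: side crop teal (473,161) and yellow (478,203), evenly spaced. The gripper hovers above the blue handle (694,215). Next step is to grasp the filter.

```bash
python3 -m creep '[{"tx":0,"ty":0,"tz":-2,"twist":0},{"tx":0,"ty":0,"tz":-3.5,"twist":0},{"tx":0,"ty":0,"tz":-5,"twist":0},{"tx":0,"ty":0,"tz":-6.5,"twist":0},{"tx":0,"ty":0,"tz":-7.5,"twist":0},{"tx":0,"ty":0,"tz":-7.7,"twist":0},{"tx":0,"ty":0,"tz":-7.7,"twist":0},{"tx":0,"ty":0,"tz":-7.7,"twist":0},{"tx":0,"ty":0,"tz":-7.7,"twist":0}]'
python3 -m creep '[{"tx":0,"ty":0,"tz":0,"twist":0},{"tx":0,"ty":0,"tz":0,"twist":0},{"tx":0,"ty":0,"tz":0,"twist":0},{"tx":0,"ty":0,"tz":0,"twist":0},{"tx":0,"ty":0,"tz":0,"twist":0},{"tx":0,"ty":0,"tz":0,"twist":0},{"tx":0,"ty":0,"tz":0,"twist":0},{"tx":0,"ty":0,"tz":0,"twist":0},{"tx":0,"ty":0,"tz":0,"twist":0}]' -1 60
```

```text
clock: 12.7
position: [650.2, -116.5, 95.2]
orientation: [2.225, 2.216, 0.002]
ft_force: [0.3, 0.3, 0.9]
finger_gap: 46.7
finger_force: 0.0
clock: 13.45
position: [649.4, -116.7, 94.3]
orientation: [-2.226, -2.217, 0.001]
ft_force: [-4.3, 0.7, 5.9]
finger_gap: 11.5
finger_force: 58.7
```

```bash
python3 -m creep '[{"tx":0,"ty":0,"tz":0.5,"twist":0},{"tx":0,"ty":0,"tz":1.5,"twist":0},{"tx":0,"ty":0,"tz":3,"twist":0},{"tx":0,"ty":0,"tz":5,"twist":0},{"tx":0,"ty":0,"tz":7.5,"twist":0},{"tx":0,"ty":0,"tz":10.5,"twist":0},{"tx":0,"ty":0,"tz":13,"twist":0},{"tx":0,"ty":1,"tz":14.5,"twist":0},{"tx":0.2,"ty":3,"tz":15,"twist":0.02},{"tx":0.4,"ty":6,"tz":15,"twist":0.06},{"tx":0.7,"ty":9,"tz":15,"twist":0.1},{"tx":1,"ty":12,"tz":15,"twist":0.13},{"tx":1.2,"ty":15,"tz":15,"twist":0.16},{"tx":1.5,"ty":18,"tz":15,"twist":0.199},{"tx":1.8,"ty":21,"tz":15,"twist":0.199},{"tx":1.99,"ty":24,"tz":15,"twist":0.199},{"tx":1.99,"ty":26,"tz":15,"twist":0.199},{"tx":1.99,"ty":26,"tz":15,"twist":0.199},{"tx":1.99,"ty":26,"tz":15,"twist":0.199},{"tx":1.99,"ty":26,"tz":15,"twist":0.199}]'
python3 - <<'E'
from bench import vision
from h import *
import pickle
T=vision.read_camera("top");S=vision.read_camera("side");pickle.dump((T,S),open("g1.pkl","wb"))
b=cv2.resize(S["color"][40:210,280:410],None,fx=3.5,fy=3.5,interpolation=cv2.INTER_CUBIC)[:599]
a=cv2.resize(T["color"][90:190,170:270],None,fx=3.3,fy=3.3,interpolation=cv2.INTER_CUBIC)
a=cv2.copyMakeBorder(a,0,b.shape[0]-a.shape[0],0,0,cv2.BORDER_CONSTANT)
cv2.imwrite("pics/g1.png",np.clip(np.hstack([a,b])*1.3,0,255).astype(np.uint8))
print(a.shape,b.shape)
E
```

```text
clock: 15.12
position: [669.8, 143.0, 244.2]
orientation: [1.994, 2.427, 0.0]
ft_force: [-0.4, -0.4, -0.7]
finger_gap: 11.4
finger_force: 58.5
(595, 330, 3) (595, 455, 3)
```

View pics/g1.png

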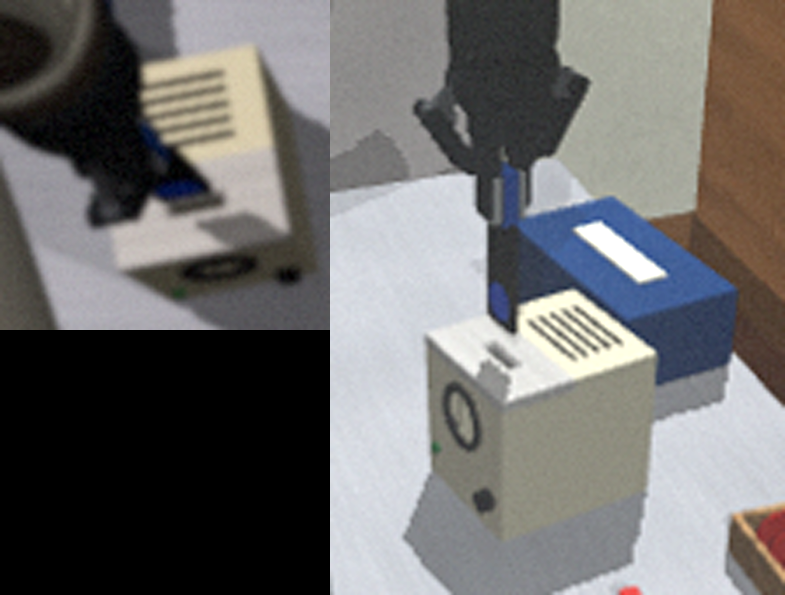

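The filter is upright over the slot. In the side crop, the blade's lower edge runs from about (488,322) to (517,334), with the slot at (503,354). I'll check that these line up numerically.

```bash
python3 - <<'E'
from h import *
import pickle
T,S=pickle.load(open("g1.pkl","rb"))
f=lambda l,s,o:(np.array(l,float)+.5)/s-.5+o
a=.195;R=np.array([[np.cos(a),-np.sin(a)],[np.sin(a),np.cos(a)]])
q=np.array([[-3,18],[-3,-18],[3,-18]])@R.T+[669.7,143.1]
B=np.c_[q,[157.5]*3]
inv=lambda p,s,o:((p-o+.5)*s-.5).round(1)
print("blade bottom side crop px",inv(proj(S,B),3.5,np.array([280,40]))+[330,0]); print("top crop px",inv(proj(T,B),3.3,np.array([170,90])))
m=np.array([[-4,19],[-4,-19],[4,-19],[4,19]])@R.T+[669.7,143.1];M=np.c_[m,[130]*4]
print("slot side",inv(proj(S,M),3.5,np.array([280,40]))+[330,0]); print("slot top",inv(proj(T,M),3.3,np.array([170,90])))
a=cv2.resize(T["color"][135:165,205:245],None,fx=10,fy=10,interpolation=cv2.INTER_CUBIC);b=cv2.resize(S["color"][118:150,315:345],None,fx=12,fy=12,interpolation=cv2.INTER_CUBIC)
dr=lambda im,P,c,s,o,col:cv2.polylines(im,[((proj(c,P)-o+.5)*s).round().astype(np.int32)],len(P)==4,col,1)
for P,col in((B,(0,0,255)),(M,(0,255,0))): dr(a,P,T,10,[205,135],col);dr(b,P,S,12,[315,118],col)
a=cv2.copyMakeBorder(a,0,b.shape[0]-a.shape[0],0,0,cv2.BORDER_CONSTANT);cv2.imwrite("pics/g2.png",np.hstack([a,b]))
E
```

```text
blade bottom side crop px [[487.8 317.1]
 [511.7 337.4]
 [518.5 335.3]]
top crop px [[159.3 203.3]
 [212.3 192.9]
 [210.8 184.3]]
slot side [[486.4 348. ]
 [511.1 369.8]
 [520.1 367. ]
 [495.2 345.4]]
slot top [[169.5 214.7]
 [223.7 204.1]
 [221.7 193. ]
 [167.7 203.6]]
```

View pics/g2.png

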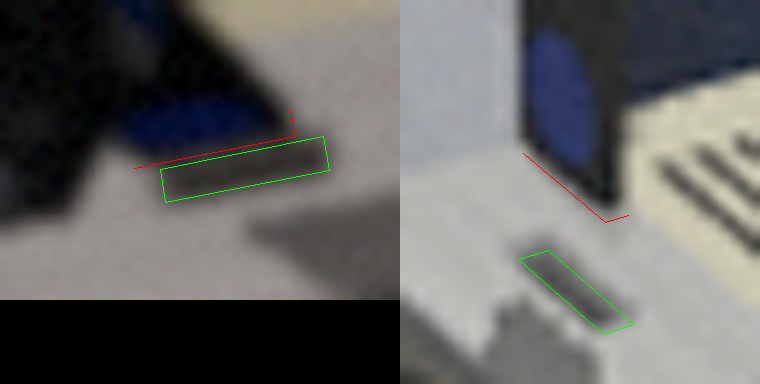

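```bash
python3 -m creep '[{"tx":-0.05,"ty":0,"tz":-0.8,"twist":0},{"tx":-0.05,"ty":0,"tz":-1.6,"twist":0},{"tx":-0.05,"ty":0,"tz":-2.2,"twist":0},{"tx":-0.05,"ty":0,"tz":-2.5,"twist":0},{"tx":-0.05,"ty":0,"tz":-2.7,"twist":0},{"tx":-0.05,"ty":0,"tz":-2.9,"twist":0},{"tx":-0.05,"ty":0,"tz":-3.0,"twist":0},{"tx":-0.05,"ty":0,"tz":-3.1,"twist":0},{"tx":-0.05,"ty":0,"tz":-3.2,"twist":0},{"tx":-0.05,"ty":0,"tz":-3.2,"twist":0},{"tx":-0.05,"ty":0,"tz":-3.2,"twist":0}]'
```

```text
clock: 16.13
position: [669.2, 143.5, 211.9]
orientation: [1.995, 2.427, 0.0]
ft_force: [0.3, 0.3, -1.7]
finger_gap: 11.2
finger_force: 58.5
```

```bash
python3 -m creep '[{"tx":0,"ty":0,"tz":-0.3,"twist":0},{"tx":0,"ty":0,"tz":-0.6,"twist":0},{"tx":0,"ty":0,"tz":-1,"twist":0},{"tx":0,"ty":0,"tz":-1.5,"twist":0},{"tx":0,"ty":0,"tz":-2,"twist":0},{"tx":0,"ty":0,"tz":-2,"twist":0},{"tx":0,"ty":0,"tz":-2,"twist":0}]'
```

```text
clock: 16.72
position: [668.9, 143.4, 191.2]
orientation: [-1.994, -2.427, 0.001]
ft_force: [-0.5, 0.7, -0.8]
finger_gap: 11.4
finger_force: 58.5
```

```bash
python3 -m creep '[{"tx":0,"ty":0,"tz":-0.6,"twist":0},{"tx":0,"ty":0,"tz":-1.2,"twist":0},{"tx":0,"ty":0,"tz":-2,"twist":0},{"tx":0,"ty":0,"tz":-2.8,"twist":0},{"tx":0,"ty":0,"tz":-3.4,"twist":0},{"tx":0,"ty":0,"tz":-3.8,"twist":0},{"tx":0,"ty":0,"tz":-4,"twist":0},{"tx":0,"ty":0,"tz":-4,"twist":0},{"tx":0,"ty":0,"tz":-4,"twist":0},{"tx":0,"ty":0,"tz":-4,"twist":0},{"tx":0,"ty":0,"tz":-4,"twist":0},{"tx":0,"ty":0,"tz":-4,"twist":0}]'
python3 - <<'E'
from bench import vision
from h import *
S=vision.read_camera("side")
b=cv2.resize(S["color"][90:220,235:385],None,fx=4.5,fy=4.5,interpolation=cv2.INTER_CUBIC);cv2.imwrite("pics/e.png",np.clip(b*1.3,0,255).astype(np.uint8))
E
```

```text
clock: 17.72
position: [669.3, 143.4, 152.2]
orientation: [1.994, 2.427, 0.001]
ft_force: [0.6, 0.4, -0.7]
finger_gap: 11.3
finger_force: 58.5
```

View pics/e.png

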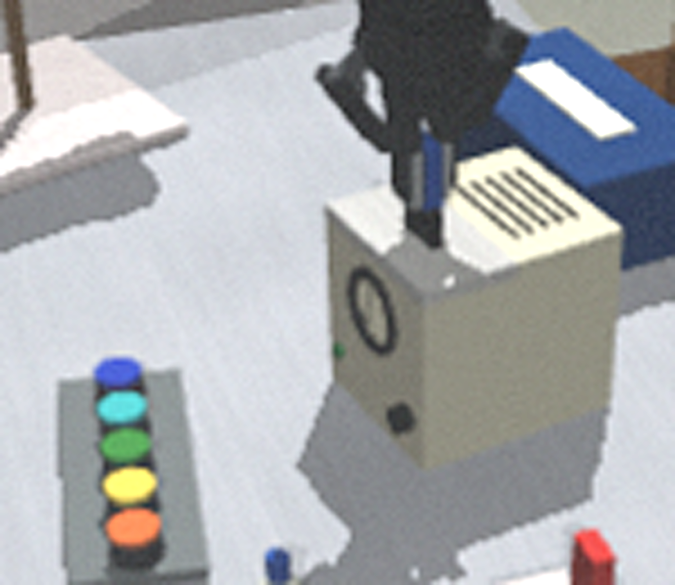

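The filter stands upright through the slot, with about 20 mm of blade visible under the blue handle at (430,175). All five caps are in order. I'm handing it in.

```bash
python3 -m creep '[{"tx":0,"ty":0,"tz":-0.05,"twist":0},{"tx":0,"ty":0,"tz":-0.05,"twist":0},{"tx":0,"ty":0,"tz":-0.05,"twist":0},{"tx":0,"ty":0,"tz":-0.05,"twist":0},{"tx":0,"ty":0,"tz":-0.05,"twist":0}]'; python3 -c "
from bench import robot
print(robot.job_done())"
```

```text
clock: 18.18
position: [669.1, 143.4, 151.3]
orientation: [-1.995, -2.427, 0.0]
ft_force: [0.0, 0.8, 0.4]
finger_gap: 11.1
finger_force: 58.5
the job is handed in; nothing more can be done
None
```

I handed the job in at 18.2 s of the 72 s allowed, and no verdict came back: the teal and yellow caps are released in their pockets, and the blue filter is still gripped upright through the lamp slot with its disc at window height (about 1 mm by my measurements).

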